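# Open the sliding-lid parts case and unpack the castings

## Task

Unpack the wooden parts case: turn its three black latch knobs counterclockwise to their open stops, then lift the red-handled lid up over the lip at its end, slide it out of its grooves, and lay it flat, handle up, in the middle of the black rubber mat. Put every lever casting from the case into the open cardboard carton, which must stay upright on the bench, and leave the brush and the spanner where they are.

Things in the scene. Friction and masses are not known exactly. Their poses are not given: they have to be found in the camera images.
- case_box: low wooden parts case fixed to the bench, 248 (x) x 136 (y) mm without its latch blocks. Origin: centre of its underside; z up; its -x end is the LIP end, its +x end the rear. Inner floor at z 5 mm, inside 228 x 108 mm. The closed lid rests on the side walls at z 38 mm; low side guides rise to z 43 mm. Rear wall (x 114 to 124 mm) 43 mm high
- case_lip (a point): middle of the lip, the top of the case's front wall, at x -119 mm (wall 10 mm thick), z 43 mm in the case's frame: level with the top of the closed lid, which therefore cannot slide until its lip end is raised more than 5 mm. The whole lid is past the lip after 236 mm of travel along the case's -x
- case_groove (a point): mid between the lip-side ends of the two grooves, at the case's x -20, z 53 mm. From here to the rear, roof strips cover the lid's side edges (underside z 53, top z 57 mm, open between y -52 and +52 mm), so the lid may rise at most 10 mm: raise it 6 to 9 mm, level or tilted, then slide it along the case's -x. Its rear edge leaves the grooves after 132 mm
- lid: sliding lid of pale wood, 224 (x) x 120 (y) x 5 mm, 0.17 kg, loose. Origin: centre of its underside; closed, its axes and x, y agree with those of the case and its origin lies at z 38 mm in the case's frame. On its top a red pull block stands near its lip end
- lid_pull (a point): centre of the red pull block on the lid: 16 mm along the lid's x, 44 mm along its y, 26 mm high, standing on the lid's top 70 mm from the lid's origin toward the lip end; this point is 13 mm above the lid's top (18 mm above its underside)
- lid_lip_edge (a point): middle of the lower edge of the lid at its lip end (112 mm from the lid's origin)
- mat: black rubber mat lying fixed on the bench, 180 (x) x 270 (y) x 3 mm, origin at the centre of its underside; the lid's parking place
- carton: open empty cardboard carton, loose, 0.35 kg, 161 (x) x 216 (y) x 88 mm outside, origin at the centre of its underside, inside 144 x 196 mm, floor 3 mm thick
- latch_a (a joint): angle of the captive latch knob at the case's x -90, y +81 mm (upright axis). 0: its steel tongue points to the lid and holds it down; it grows counterclockwise seen from above, to the open end stop at 1.57 rad, and stays where it is left (about 0.05 Nm of friction). The black bar grip above the tongue is 36 mm long (along the tongue) x 12 mm thick x 22 mm high, top at z 75 mm
- latch_a_grip (a point): centre of the bar grip of latch_a, z 63 mm; its own x axis lies along the bar (the tongue points to its -x), and turns with the knob. Keep the fingers no more than 45 mm open here
- latch_b (a joint): angle of the captive latch knob at the case's x -90, y -81 mm (upright axis). 0: its steel tongue points to the lid and holds it down; it grows counterclockwise seen from above, to the open end stop at 1.57 rad, and stays where it is left (about 0.05 Nm of friction). The black bar grip above the tongue is 36 mm long (along the tongue) x 12 mm thick x 22 mm high, top at z 75 mm
- latch_b_grip (a point): centre of the bar grip of latch_b, z 63 mm; its own x axis lies along the bar (the tongue points to its -x), and turns with the knob. Keep the fingers no more than 45 mm open here
- latch_c (a joint): angle of the captive latch knob behind the rear end, at the case's x +135, y 0 mm (upright axis). 0: its steel tongue points to the lid and holds it down; it grows counterclockwise seen from above, to the open end stop at 1.57 rad, and stays where it is left (about 0.05 Nm of friction). The black bar grip above the tongue is 36 mm long (along the tongue) x 12 mm thick x 22 mm high, top at z 75 mm
- latch_c_grip (a point): centre of the bar grip of latch_c, z 63 mm; its own x axis lies along the bar (the tongue points to its -x), and turns with the knob. Keep the fingers no more than 45 mm open here
- casting_1: bright grey lever casting, about 24 (x) x 90 (y) x 16 mm, 45 g, or absent (None). Origin: centre of its underside. At the start it lies flat in the case, across it; pinch its 24 mm sides from above near its middle
- casting_2: bright grey lever casting, about 24 (x) x 90 (y) x 16 mm, 45 g, or absent (None). Origin: centre of its underside. At the start it lies flat in the case, across it; pinch its 24 mm sides from above near its middle
- casting_3: bright grey lever casting, about 24 (x) x 90 (y) x 16 mm, 45 g, or absent (None). Origin: centre of its underside. At the start it lies flat in the case, across it; pinch its 24 mm sides from above near its middle
- casting_4: bright grey lever casting, about 24 (x) x 90 (y) x 16 mm, 45 g, or absent (None). Origin: centre of its underside. At the start it lies flat in the case, across it; pinch its 24 mm sides from above near its middle
- brush: bystander, to be left where it is: paint brush, 200 mm long; origin at the centre of its underside
- spanner: bystander, to be left where it is: open-ended spanner, 204 mm long; origin at the centre of its underside

How it is judged (in metres and radians):
On the way, in this order (a step that is already met when the one before it is completed fails the run):
1. all three latch knobs are turned open to their stops (at least 1.4 rad) (value of joint each of latch_a, latch_b, latch_c above 1.4 rad), for 0.2 s.
2. the lid's lip end has been lifted over the lip (its lower edge higher than the lip) while the lid is still in its grooves, slid no more than 60 mm (z of lid_lip_edge in the frame of case_box above 0.0425 m and x of lid in the frame of case_box above -0.06 m), for 0.05 s.
3. the lid has been slid out of its grooves over the lip end (140 mm or more) (x of lid in the frame of case_box below -0.14 m), for 0.05 s.
At the end, for the whole second after the job is handed in: All knobs still open (over 1.3 rad); the lid lies flat and still on the mat (tilt under 0.08 rad), handle up, its centre within 60 mm of the mat's centre; every casting present lies at rest inside the carton; the carton stands upright on the bench (value of joint each of latch_a, latch_b, latch_c above 1.3 rad and horizontal distance between lid and mat below 0.06 m and angle between each of lid, carton's own z axis and vertical below 0.08 rad and z of lid in the frame of mat below 0.012 m and linear speed of each of lid, casting_1, casting_2, casting_3, casting_4, carton below 0.02 m/s and x of casting_1 in the frame of carton between -0.08 and 0.08 m and y of casting_1 in the frame of carton between -0.107 and 0.107 m and z of casting_1 in the frame of carton between -0.005 and 0.06 m and x of casting_2 in the frame of carton between -0.08 and 0.08 m and y of casting_2 in the frame of carton between -0.107 and 0.107 m and z of casting_2 in the frame of carton between -0.005 and 0.06 m and x of casting_3 in the frame of carton between -0.08 and 0.08 m and y of casting_3 in the frame of carton between -0.107 and 0.107 m and z of casting_3 in the frame of carton between -0.005 and 0.06 m and x of casting_4 in the frame of carton between -0.08 and 0.08 m and y of casting_4 in the frame of carton between -0.107 and 0.107 m and z of casting_4 in the frame of carton between -0.005 and 0.06 m and height (world z) of carton below 0.01 m); the robot touches nothing.
It fails at once if a bystander (brush, spanner) is shifted by more than 50 mm (distance of any of brush, spanner from where it was at the start of the episode above 0.05 m).
Of casting_1, casting_2, casting_3, casting_4 only 3 to 4 are there at a start; the rules pass over those that are not, and their reading is None.
At some moment in a run one of carton may be knocked a few centimetres aside while the robot is not near it.
Once in a run the grip may slacken for a moment while it holds something.
It also fails if it takes over 208 s, if anything falls off the work surface, if the arm or the gripper's body presses on something with over 40 N, if the wrist force passes 120 N, or if a joint passes its speed limit or range.

## Robot

A 6-joint arm with a two-finger parallel gripper is mounted at the origin on a cart in front of the work surface, level with it; the furniture and walls round the work are solid. World frame = base frame: x ahead of the robot, y to its left, z up, the work surface at z = 0. Lengths are in mm, angles in degrees, forces in N, time in s.
With the tool pointing down it reaches from about 300 to 850 mm from the base axis. Payload 4.2 kg.
Tool frame: the origin (TCP) lies on the centre line of the jaws, within the pads' length; the fingertips stand 8 mm ahead of it and the grasp point (between the pads) lies 11 mm behind it; z points along the fingers, y is the line along which they close (so a half turn about z gives the same grasp; the last joint's range is limited). The gripper opens to 91 mm and grips with 3 to 60 N. Pads are 32 mm wide; open, the fingers measure 118 mm over their backs; the gripper's body (76 mm by 178 mm) begins 60 mm behind the grasp point.
Start: joints at [67.38, 18.312, 89.639, -0, 72.044, -1.146], TCP at [210.503, 535.099, 221.976] pointing down, gripper open.
Joint ranges: [-177.97, 177.97], [-48.28, 115.42], [12.27, 149.76], [-77.06, 257.06], [2.81, 150.46], [-146.56, 146.56]. Speed limits (degrees/s): [147.25, 147.25, 180, 180, 180, 180].

## Interface

Orientations are given as [roll, pitch, yaw] about the fixed x, y, z axes, in that order (R = Rz(yaw) Ry(pitch) Rx(roll)).
In Python, from workcell import telemetry, eyes, ticket gives the robot as it stands. The module is installed in compiled form; this text tells all that it offers.
- The arm moves only by the shell command python3 -m crank 'ROWS' [OPENING] [FORCE]. ROWS is JSON, a list of rows, each an object of numbers: "dx", "dy", "dz": the shift along the world's x, y, z normalised to -1 to 1, where 1 is 80 cm; "yaw": the turn about the world's z normalised to -1 to 1, where 1 is 5 degrees. A call has 1 to 10 rows; each row shifts and turns the commanded pose from where the row before left it; what a row does not reach is not made up. A row lasts 1/8 s, in which the tool goes at most 62.5 mm and 10.7 degrees, less where a joint would pass 70% of its speed; a pose out of reach is approached as far as the arm can. A call with a number of a shift or a turn outside -1 to 1 is refused whole. A call with a gripper value outside its range is refused whole. OPENING is the opening, from 0 (shut) to 1 (fully open), set as the call begins (- or left out, the last holds). The fingers move at their own pace and stop on an object; FORCE is the grip in N (left out, the last holds). Time passes only in rows, so rows that do not move let the fingers close. It gives the time, the measured TCP pose, the force, the opening and the grip force at its end, in the units of the state.
- telemetry.state(): the state, without advancing time (a new reading comes with each control period).
- eyes.grab_frame(name): name is "scene" or "top"; returns the picture (384x512x3 uint8, red, green, blue); there is no depth.
- eyes.calibration(name): a dict with "camera_matrix" (3x3 intrinsics, pixels), "world_from_camera" (4x4, takes a point from camera to world coordinates). Camera axes: x right, y down, z forward; pixel columns grow to the right and rows downward; lengths in mm; the calibration is good to about 2 mm. A picture is of the moment at which its call begins. calibration takes no time and is no camera call.
- ticket.job_done(): hands the job in; it is judged then, once.
The state is a dict: "time_s": time; "qpos": joint angles; "qvel": joint speeds; "effort": joint torques, N m; "ee_pos": TCP position; "ee_rot": TCP orientation; "force": force on the tool from outside, world axes, zero at the start; "torque": the same for the moment, N m; "gripper_width": finger opening in mm; "gripper_force": force on a finger pad.
Only numpy, scipy, OpenCV 4.12 (cv2) and the standard library are available. Lean on these libraries where they do the work, as an engineer would, in place of code of your own. Each camera call takes 0.05 s, during which the arm holds its last target. There are 200 camera calls.

## Working session

There is one attempt and no reset: what is moved stays moved. The work goes in short steps, Python scripts to look and compute and a shell command to move; the robot and the scene stay as the last step left them, time stands still between calls to the robot, and variables do not carry over. Pictures are saved under pics/ and viewed, at most 14 in all, crops included, and the job is handed in when it is done.

```bash
mkdir -p pics
cat > h.py <<'E'
import numpy as np, cv2
from workcell import telemetry, eyes, ticket
def snap(n,f):
    im=eyes.grab_frame(n); cv2.imwrite('pics/'+f,im[:,:,::-1]); return im
def px2w(n,uv,z):
    c=eyes.calibration(n);K=np.array(c['camera_matrix']);T=np.array(c['world_from_camera'])
    uv=np.atleast_2d(np.array(uv,float)); d=(T[:3,:3]@np.linalg.inv(K)@np.c_[uv,np.ones(len(uv))].T).T
    o=T[:3,3]; return o+d*((z-o[2])/d[:,2])[:,None]
def w2px(n,p):
    c=eyes.calibration(n);K=np.array(c['camera_matrix']);T=np.linalg.inv(np.array(c['world_from_camera']))
    q=K@(T[:3,:3]@np.array(p,float)+T[:3,3]); return q[:2]/q[2]
E
python3 - <<'E'
from h import *
a=snap('top','t0.png');b=snap('scene','s0.png')
for n in('top','scene'): 
    print(np.array(eyes.calibration(n)['camera_matrix']).round(1).tolist(),np.array(eyes.calibration(n)['world_from_camera']).round(2).tolist())
s=telemetry.state();print(s)
E
```

```text
[[448.1, 0.0, 257.1], [0.0, 448.1, 184.2], [0.0, 0.0, 1.0]] [[-0.01, -0.99, 0.11, 415.81], [-1.0, 0.01, -0.0, -18.3], [-0.0, -0.11, -0.99, 1305.71], [0.0, 0.0, 0.0, 1.0]]
[[385.6, 0.0, 258.9], [0.0, 385.6, 196.4], [0.0, 0.0, 1.0]] [[0.42, -0.69, 0.59, -140.11], [-0.91, -0.31, 0.27, -358.98], [-0.01, -0.65, -0.76, 996.23], [0.0, 0.0, 0.0, 1.0]]
{'time_s': 0.1, 'qpos': array([ 6.73806080e+01,  1.83459057e+01,  8.96982202e+01, -6.40975553e-04,
        7.20426728e+01, -1.14482958e+00]), 'qvel': array([-0.00196211,  0.01133029, -0.20289932, -0.00571783, -0.08198191,
       -0.03676239]), 'effort': array([ 1.20977766e-03, -4.13338137e+01, -2.32507968e+01,  7.28898891e-02,
        4.22875502e-02, -6.26549922e-05]), 'ee_pos': array([210.32957151, 534.69423374, 221.23321371]), 'ee_rot': array([-1.79913207e+02, -1.12488204e-03,  1.58525635e+02]), 'force': array([-0.83889124,  0.12333228, -0.46745146]), 'torque': array([0.03563579, 0.02381957, 0.02444879]), 'gripper_force': 0.0, 'gripper_width': 91.33912955101515}
```

View pics/t0.png

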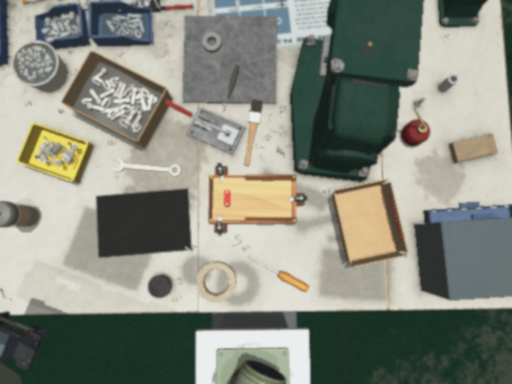

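View pics/s0.png

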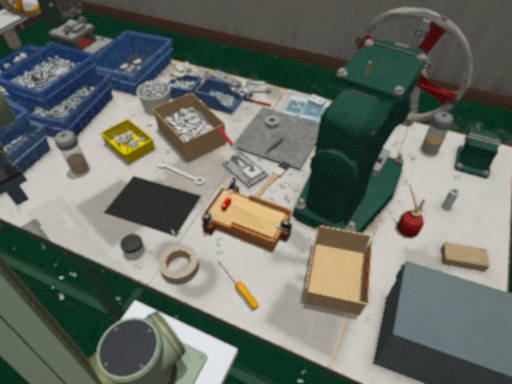

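The top view shows the case at about (254,199), with its lip end and red pull to the left at (227,198). The latches are at a (221,170), b (219,229) and c (301,199). The mat is at (143,223), the carton at (368,223), the spanner at (147,167) and the brush at (252,130). I'll measure these next.

Run:
```python
from h import *
a=cv2.imread('pics/t0.png');
h=cv2.cvtColor(a,cv2.COLOR_BGR2HSV)
def rect(name,mask,roi,z):
    m=np.zeros(a.shape[:2],np.uint8);x0,y0,x1,y1=roi;m[y0:y1,x0:x1]=mask[y0:y1,x0:x1]*255
    c=max(cv2.findContours(m,cv2.RETR_EXTERNAL,cv2.CHAIN_APPROX_NONE)[0],key=cv2.contourArea)
    w=px2w('top',c[:,0,:],z)[:,:2].astype(np.float32)
    print(name,cv2.minAreaRect(w), 'mean',w.mean(0))
v=h[:,:,2];s=h[:,:,1];hu=h[:,:,0]
rect('mat',v<60,(85,180,200,265),3)
red=((hu<8)|(hu>172))&(s>150)
rect('pull',red,(215,180,240,215),69-0)
rect('lid',(hu>10)&(hu<28)&(s>60)&(v>150),(205,165,300,235),43)
rect('carton',(hu>5)&(hu<28)&(s>60),(325,170,415,275),40)
for n,roi in dict(a=(208,155,236,178),b=(208,222,236,240),c=(295,185,312,212)).items(): rect(n,v<70,roi,70)
crop=lambda im,x0,y0,x1,y1,f:cv2.resize(im[y0:y1,x0:x1],None,fx=f,fy=f,interpolation=cv2.INTER_CUBIC)
b=cv2.imread('pics/s0.png')
A=crop(a,200,150,320,245,5);B=crop(b,190,175,310,255,5)
cv2.imwrite('pics/c0.png',A)
cv2.imwrite('pics/c1.png',B)
```

```text
mat ((455.8772888183594, 311.7435302734375), (170.0619354248047, 261.1358642578125), 3.9815990924835205) mean [455.18716 311.79236]
pull ((518.1556396484375, 64.08908081054688), (11.083479881286621, 22.267744064331055), 89.66000366210938) mean [519.40344  64.20251]
lid ((518.36083984375, -6.043617248535156), (247.09104919433594, 138.85653686523438), 89.25450134277344) mean [516.28986   -8.456496]
carton ((445.41925048828125, -333.2601013183594), (226.30523681640625, 172.40985107421875), 11.129511833190918) mean [ 444.3886  -338.54205]Traceback (most recent call last):
  File "<stdin>", line 15, in <module>
  File "<stdin>", line 6, in rect
ValueError: max() iterable argument is empty
```

Run:
```python
from h import *
a=cv2.imread('pics/t0.png')
b=cv2.imread('pics/s0.png')
crop=lambda im,x0,y0,x1,y1,f:cv2.resize(im[y0:y1,x0:x1],None,fx=f,fy=f,interpolation=cv2.INTER_CUBIC)
A=crop(a,200,150,320,245,6)
th=np.radians(-90.75);R=np.array([[np.cos(th),-np.sin(th)],[np.sin(th),np.cos(th)]])
c=np.array([518.4,-6.0])
for p,z in [((-90,81),75),((-90,-81),75),((135,0),75),((-70,0),69),((-124,68),43),((-124,-68),43),((124,68),43),((124,-68),43)]:
    w=c+R@np.array(p); uv=w2px('top',[*w,z]); print(p,w.round(1),uv.round(1))
    cv2.circle(A,tuple(((uv-[200,150]+.5)*6).astype(int)),3,(255,0,255),-1)
cv2.imwrite('pics/c0.png',A)
```

```text
(-90, 81) [600.6  82.9] [219.9 168.3]
(-90, -81) [438.6  85.1] [219.3 226.9]
(135, 0) [ 516.6 -141. ] [301.3 197.4]
(-70, 0) [519.3  64. ] [227.  197.6]
(-124, 68) [588.  117.1] [208.8 174.5]
(-124, -68) [452.  118.9] [208.2 222.5]
(124, 68) [ 584.8 -130.9] [296.1 174.5]
(124, -68) [ 448.8 -129.1] [296.5 222.5]
```

View pics/c0.png

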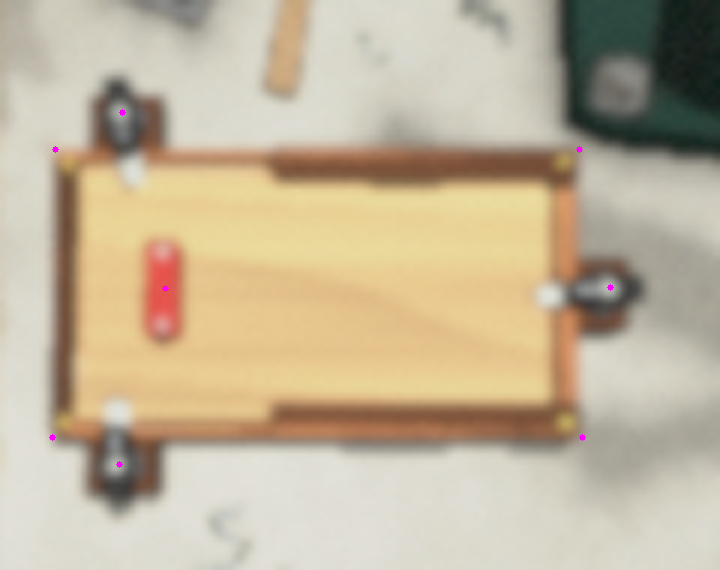

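The overlay fits: the predicted knobs, pull and case corners all land within about 2 px at 6x, or roughly 1–2 mm. The case is at about (517.4,-6) with yaw -90.75°. The green press base is close to latch c, so I'll check its height.

Run:
```python
from h import *
b=cv2.imread('pics/s0.png')
B=cv2.resize(b[130:260,190:380],None,fx=4,fy=4,interpolation=cv2.INTER_CUBIC);cv2.imwrite('pics/c1.png',B)
print(px2w('top',[[295,168],[363,178],[295,100]],0).round(),px2w('scene',[[297,222],[345,233]],0).round())
print(w2px('top',[210,535,222]))
```

```text
[[ 610. -132.    0.]
 [ 578. -331.    0.]
 [ 816. -137.    0.]] [[ 587. -155.    0.]
 [ 609. -308.    0.]]
[ 22.9923524 325.9946825]
```

View pics/c1.png

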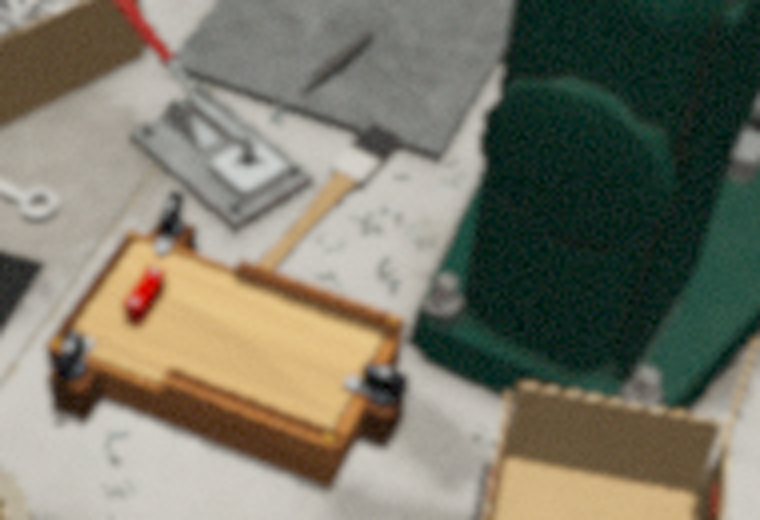

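```bash
python3 -m crank '[{"dx":0.0243,"dy":-0.0283,"yaw":-1},{"dx":0.0243,"dy":-0.0283,"yaw":-1},{"dx":0.0243,"dy":-0.0283,"yaw":-1},{"dx":0.0243,"dy":-0.0283,"yaw":-1},{"dx":0.0243,"dy":-0.0283,"yaw":-1},{"dx":0.0243,"dy":-0.0283,"yaw":-1},{"dx":0.0243,"dy":-0.0283,"yaw":-1},{"dx":0.0243,"dy":-0.0283,"yaw":-1},{"dx":0.0243,"dy":-0.0283,"yaw":-1},{"dx":0.0243,"dy":-0.0283,"yaw":-1}]' 0.4 20
python3 -m crank '[{"dx":0.0243,"dy":-0.0283,"yaw":-1},{"dx":0.0243,"dy":-0.0283,"yaw":-1},{"dx":0.0243,"dy":-0.0283,"yaw":-1},{"dx":0.0243,"dy":-0.0283,"yaw":-1},{"dx":0.0243,"dy":-0.0283,"yaw":-1},{"dx":0.0243,"dy":-0.0283,"yaw":-1},{"dx":0.0243,"dy":-0.0283,"yaw":-1},{"dx":0.0243,"dy":-0.0283,"yaw":-1},{"dx":0.0243,"dy":-0.0283,"yaw":-1},{"dx":0.0243,"dy":-0.0283,"yaw":-1}]'
python3 -m crank '[{"yaw":-1},{"yaw":-1},{"yaw":-1},{"yaw":-1,"dz":-0.01},{"yaw":-1,"dz":-0.02},{"yaw":-1,"dz":-0.02},{"yaw":-1,"dz":-0.02},{"yaw":-1,"dz":-0.02},{"yaw":-1,"dz":-0.01},{"yaw":-1}]'
python3 -m crank '[{"yaw":-1},{"yaw":-0.86},{},{}]'
python3 - <<'E'
from h import *
print(px2w('scene',[[310,215],[345,224]],25).round(),px2w('top',[[330,162],[300,168]],25).round())
E
```

```text
[[ 612. -188.   25.]
 [ 623. -299.   25.]] [[ 622. -231.   25.]
 [ 606. -144.   25.]]validation failed for argument at $[0]...
validation failed for argument at $[0]...
validation failed for argument at $[0]...
validation failed for argument at $[0]...
```

```bash
python3 -m crank '[{"dx":0.0243,"dy":-0.0283,"dz":0,"yaw":-1}]' 0.4 20;python3 -m crank '[{"dx":0.0243,"dy":-0.0283,"dz":0,"yaw":-1}]'
```

```text
time_s: 0.22
ee_pos: [229.3, 512.9, 221.2]
ee_rot: [-180.0, -0.0, 153.5]
force: [-0.0, -1.1, 0.3]
gripper_width: 84.3
gripper_force: 0.0
time_s: 0.35
ee_pos: [249.5, 489.2, 221.4]
ee_rot: [-179.9, 0.0, 148.4]
force: [1.5, -0.1, -0.3]
gripper_width: 73.6
gripper_force: 0.0
```

```bash
python3 -m crank '[{"dx":0.0243,"dy":-0.0283,"dz":0,"yaw":-1},{"dx":0.0243,"dy":-0.0283,"dz":0,"yaw":-1},{"dx":0.0243,"dy":-0.0283,"dz":0,"yaw":-1},{"dx":0.0243,"dy":-0.0283,"dz":0,"yaw":-1},{"dx":0.0243,"dy":-0.0283,"dz":0,"yaw":-1},{"dx":0.0243,"dy":-0.0283,"dz":0,"yaw":-1},{"dx":0.0243,"dy":-0.0283,"dz":0,"yaw":-1},{"dx":0.0243,"dy":-0.0283,"dz":0,"yaw":-1},{"dx":0.0243,"dy":-0.0283,"dz":0,"yaw":-1}]'
python3 -m crank '[{"dx":0.0243,"dy":-0.0283,"dz":0,"yaw":-1},{"dx":0.0243,"dy":-0.0283,"dz":0,"yaw":-1},{"dx":0.0243,"dy":-0.0283,"dz":0,"yaw":-1},{"dx":0.0243,"dy":-0.0283,"dz":0,"yaw":-1},{"dx":0.0243,"dy":-0.0283,"dz":0,"yaw":-1},{"dx":0.0243,"dy":-0.0283,"dz":0,"yaw":-1},{"dx":0.0243,"dy":-0.0283,"dz":0,"yaw":-1},{"dx":0.0243,"dy":-0.0283,"dz":0,"yaw":-1},{"dx":0.0243,"dy":-0.0283,"dz":0,"yaw":-1}]'
python3 -m crank '[{"dx":0,"dy":0,"dz":0,"yaw":-1},{"dx":0,"dy":0,"dz":0,"yaw":-1},{"dx":0,"dy":0,"dz":-0.02,"yaw":-1},{"dx":0,"dy":0,"dz":-0.02,"yaw":-1},{"dx":0,"dy":0,"dz":-0.02,"yaw":-1},{"dx":0,"dy":0,"dz":-0.02,"yaw":-1},{"dx":0,"dy":0,"dz":-0.02,"yaw":-1},{"dx":0,"dy":0,"dz":-0.02,"yaw":-1},{"dx":0,"dy":0,"dz":0,"yaw":-1},{"dx":0,"dy":0,"dz":0,"yaw":-1}]'
python3 -m crank '[{"dx":0,"dy":0,"dz":0,"yaw":-1},{"dx":0,"dy":0,"dz":0,"yaw":-0.86},{"dx":0,"dy":0,"dz":0,"yaw":0},{"dx":0,"dy":0,"dz":0,"yaw":0}]'
```

```text
time_s: 1.48
ee_pos: [424.7, 285.1, 221.6]
ee_rot: [-180.0, 0.0, 103.4]
force: [0.5, 0.7, 0.4]
gripper_width: 36.5
gripper_force: 0.0
time_s: 2.6
ee_pos: [599.6, 81.5, 221.4]
ee_rot: [-180.0, 0.0, 58.4]
force: [-0.1, -0.6, 0.6]
gripper_width: 36.6
gripper_force: 0.0
time_s: 3.85
ee_pos: [598.9, 82.3, 125.1]
ee_rot: [180.0, 0.1, 8.4]
force: [0.1, 0.2, -0.4]
gripper_width: 36.4
gripper_force: 0.0
time_s: 4.35
ee_pos: [599.1, 82.3, 125.7]
ee_rot: [180.0, 0.0, -0.7]
force: [1.0, 0.2, 0.7]
gripper_width: 36.5
gripper_force: 0.0
```

```bash
python3 -m crank '[{"dx":0,"dy":0,"dz":-0.03,"yaw":0},{"dx":0,"dy":0,"dz":-0.03,"yaw":0},{"dx":0,"dy":0,"dz":-0.0275,"yaw":0},{"dx":0,"dy":0,"dz":0,"yaw":0}]'
python3 -m crank '[{"dx":0,"dy":0,"dz":0,"yaw":0},{"dx":0,"dy":0,"dz":0,"yaw":0},{"dx":0,"dy":0,"dz":0,"yaw":0},{"dx":0,"dy":0,"dz":0,"yaw":0}]' 0 20
python3 -m crank '[{"dx":0,"dy":0,"dz":0,"yaw":1},{"dx":0,"dy":0,"dz":0,"yaw":1},{"dx":0,"dy":0,"dz":0,"yaw":1},{"dx":0,"dy":0,"dz":0,"yaw":1},{"dx":0,"dy":0,"dz":0,"yaw":1},{"dx":0,"dy":0,"dz":0,"yaw":1},{"dx":0,"dy":0,"dz":0,"yaw":1},{"dx":0,"dy":0,"dz":0,"yaw":1},{"dx":0,"dy":0,"dz":0,"yaw":1}]'
python3 -c "from h import *;print(telemetry.state()['torque'])"
```

```text
time_s: 4.85
ee_pos: [598.0, 82.2, 54.4]
ee_rot: [180.0, 0.2, -0.7]
force: [-0.7, 0.2, -0.0]
gripper_width: 36.2
gripper_force: 0.0
time_s: 5.35
ee_pos: [600.1, 83.4, 57.1]
ee_rot: [-179.9, -0.1, -0.8]
force: [0.2, 5.3, 2.6]
gripper_width: 20.4
gripper_force: 20.0
time_s: 6.48
ee_pos: [600.6, 82.2, 57.1]
ee_rot: [179.8, -0.1, 44.4]
force: [1.7, 1.0, 2.3]
gripper_width: 20.7
gripper_force: 20.0
[ 0.10609813 -0.13248381 -0.01149701]
```

Run:
```python
from h import *
a=snap('top','t1.png')[:,:,::-1];b=snap('scene','s1.png')[:,:,::-1]
A=cv2.resize(a[130:220,190:300],None,fx=5,fy=5,interpolation=cv2.INTER_CUBIC)[:, :400];B=cv2.resize(b[150:240,190:270],None,fx=5,fy=5,interpolation=cv2.INTER_CUBIC)
cv2.imwrite('pics/c2.png',np.hstack([A,B]))
s=telemetry.state();print(s['gripper_width'],s['torque'],s['force'])
```

```text
20.426180843134276 [ 0.13949852 -0.24868134  0.03273454] [1.80380621 1.18133086 3.15775479]
```

View pics/c2.png

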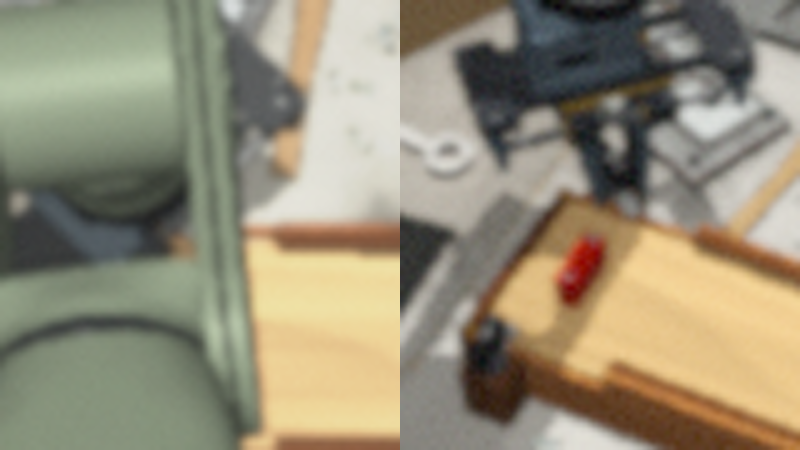

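The top view is blocked by the arm. The scene view shows the fingers on knob a at (620,190), with its tongue already off the lid, so I'll carry on turning.

```bash
python3 -m crank '[{"dx":0,"dy":0,"dz":0,"yaw":1},{"dx":0,"dy":0,"dz":0,"yaw":1},{"dx":0,"dy":0,"dz":0,"yaw":1},{"dx":0,"dy":0,"dz":0,"yaw":1},{"dx":0,"dy":0,"dz":0,"yaw":1},{"dx":0,"dy":0,"dz":0,"yaw":1},{"dx":0,"dy":0,"dz":0,"yaw":1},{"dx":0,"dy":0,"dz":0,"yaw":1},{"dx":0,"dy":0,"dz":0,"yaw":1},{"dx":0,"dy":0,"dz":0,"yaw":0.5}]'
python3 -c "from h import *;s=telemetry.state();print(s['torque'])"
python3 -m crank '[{"dx":0,"dy":0,"dz":0,"yaw":0},{"dx":0,"dy":0,"dz":0,"yaw":0},{"dx":0,"dy":0,"dz":0,"yaw":0},{"dx":0,"dy":0,"dz":0.03,"yaw":0},{"dx":0,"dy":0,"dz":0.06,"yaw":0}]' 0.4
python3 -m crank '[{"dx":-0.034,"dy":0,"dz":0,"yaw":-1},{"dx":-0.034,"dy":0,"dz":0,"yaw":-1},{"dx":-0.034,"dy":0,"dz":0,"yaw":-1},{"dx":-0.034,"dy":0,"dz":0,"yaw":-1},{"dx":-0.034,"dy":0,"dz":0,"yaw":-1},{"dx":-0.034,"dy":0,"dz":0,"yaw":-1},{"dx":0,"dy":0,"dz":0,"yaw":-1},{"dx":0,"dy":0,"dz":0,"yaw":-1},{"dx":0,"dy":0,"dz":0,"yaw":-1},{"dx":0,"dy":0,"dz":0,"yaw":-1}]'
python3 - <<'E'
from h import *
a=snap('top','t2.png')[:,:,::-1];b=snap('scene','s2.png')[:,:,::-1]
A=cv2.resize(a[130:220,190:300],None,fx=5,fy=5,interpolation=cv2.INTER_CUBIC)[:, :400];B=cv2.resize(b[150:240,190:270],None,fx=5,fy=5,interpolation=cv2.INTER_CUBIC)
cv2.imwrite('pics/c3.png',np.hstack([A,B]))
E
```

```text
time_s: 7.82
ee_pos: [602.0, 80.8, 57.0]
ee_rot: [179.6, 0.1, 91.7]
force: [4.9, -3.6, 1.5]
gripper_width: 20.7
gripper_force: 20.0
[-0.66394376 -0.86846826 -0.32291518]
time_s: 8.45
ee_pos: [597.4, 82.2, 126.5]
ee_rot: [-179.6, 0.0, 91.7]
force: [1.0, -0.5, 0.4]
gripper_width: 36.9
gripper_force: 0.0
time_s: 9.7
ee_pos: [435.7, 82.3, 127.9]
ee_rot: [-180.0, 0.0, 41.6]
force: [0.0, -0.2, 0.2]
gripper_width: 36.4
gripper_force: 0.0
```

View pics/c3.png

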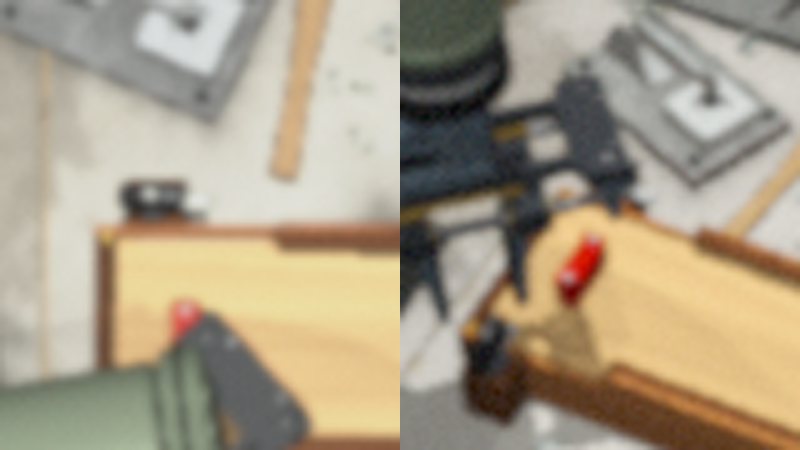

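Knob a is open: its bar now lies along the case's side at (160,197) with the tongue pointing right. Knob b is next.

```bash
python3 -m crank '[{"dx":0.001,"dy":0.003,"dz":0,"yaw":-1},{"dx":0,"dy":0,"dz":0,"yaw":-1},{"dx":0,"dy":0,"dz":0,"yaw":-1},{"dx":0,"dy":0,"dz":0,"yaw":-1},{"dx":0,"dy":0,"dz":0,"yaw":-1},{"dx":0,"dy":0,"dz":0,"yaw":-1},{"dx":0,"dy":0,"dz":0,"yaw":-1},{"dx":0,"dy":0,"dz":0,"yaw":-1},{"dx":0,"dy":0,"dz":0,"yaw":-0.5},{"dx":0,"dy":0,"dz":0,"yaw":0}]'
python3 -m crank '[{"dx":0,"dy":0,"dz":-0.03,"yaw":0},{"dx":0,"dy":0,"dz":-0.03,"yaw":0},{"dx":0,"dy":0,"dz":-0.03,"yaw":0},{"dx":0,"dy":0,"dz":0,"yaw":0}]'
python3 -m crank '[{"dx":0,"dy":0,"dz":0,"yaw":0},{"dx":0,"dy":0,"dz":0,"yaw":0},{"dx":0,"dy":0,"dz":0,"yaw":0},{"dx":0,"dy":0,"dz":0,"yaw":0}]' 0 20
python3 -m crank '[{"dx":0,"dy":0,"dz":0,"yaw":1},{"dx":0,"dy":0,"dz":0,"yaw":1},{"dx":0,"dy":0,"dz":0,"yaw":1},{"dx":0,"dy":0,"dz":0,"yaw":1},{"dx":0,"dy":0,"dz":0,"yaw":1},{"dx":0,"dy":0,"dz":0,"yaw":1},{"dx":0,"dy":0,"dz":0,"yaw":1},{"dx":0,"dy":0,"dz":0,"yaw":1},{"dx":0,"dy":0,"dz":0,"yaw":1}]'
python3 -m crank '[{"dx":0,"dy":0,"dz":0,"yaw":1},{"dx":0,"dy":0,"dz":0,"yaw":1},{"dx":0,"dy":0,"dz":0,"yaw":1},{"dx":0,"dy":0,"dz":0,"yaw":1},{"dx":0,"dy":0,"dz":0,"yaw":1},{"dx":0,"dy":0,"dz":0,"yaw":1},{"dx":0,"dy":0,"dz":0,"yaw":1},{"dx":0,"dy":0,"dz":0,"yaw":1},{"dx":0,"dy":0,"dz":0,"yaw":1},{"dx":0,"dy":0,"dz":0,"yaw":0.4}]'
python3 -c "from h import *;s=telemetry.state();print(s['torque'])"
```

```text
time_s: 11.05
ee_pos: [436.7, 84.7, 127.9]
ee_rot: [180.0, 0.0, -0.7]
force: [-0.7, -0.0, -0.7]
gripper_width: 36.4
gripper_force: 0.0
time_s: 11.55
ee_pos: [435.4, 84.5, 54.7]
ee_rot: [180.0, 0.2, -0.7]
force: [-0.2, 0.5, 1.1]
gripper_width: 36.3
gripper_force: 0.0
time_s: 12.05
ee_pos: [437.7, 86.0, 56.9]
ee_rot: [-179.9, -0.1, -0.8]
force: [0.5, 6.3, 0.0]
gripper_width: 20.6
gripper_force: 20.0
time_s: 13.18
ee_pos: [438.9, 85.0, 57.2]
ee_rot: [179.8, -0.2, 44.4]
force: [2.3, 0.2, -0.7]
gripper_width: 20.9
gripper_force: 20.0
time_s: 14.42
ee_pos: [440.0, 84.6, 57.2]
ee_rot: [179.6, 0.0, 91.4]
force: [4.9, -1.9, -3.7]
gripper_width: 20.5
gripper_force: 20.0
[-0.47310751 -0.80099469 -0.04815507]
```

```bash
python3 -m crank '[{"dx":0,"dy":0,"dz":0,"yaw":0},{"dx":0,"dy":0,"dz":0,"yaw":0},{"dx":0,"dy":0,"dz":0,"yaw":0},{"dx":0,"dy":0,"dz":0.04,"yaw":0},{"dx":0,"dy":0,"dz":0.06,"yaw":0}]' 0.4
python3 -m crank '[{"dx":0.0165,"dy":-0.047,"dz":0,"yaw":-0.4},{"dx":0.0165,"dy":-0.047,"dz":0,"yaw":0},{"dx":0.0165,"dy":-0.047,"dz":0,"yaw":0},{"dx":0.0165,"dy":-0.047,"dz":0,"yaw":0},{"dx":0.0165,"dy":-0.047,"dz":0,"yaw":0},{"dx":0.0165,"dy":-0.047,"dz":0,"yaw":0},{"dx":0,"dy":0,"dz":0,"yaw":0},{"dx":0,"dy":0,"dz":0,"yaw":0}]'
python3 - <<'E'
from h import *
a=snap('top','t3.png')[:,:,::-1];b=snap('scene','s3.png')[:,:,::-1]
A=cv2.resize(a[140:240,200:320],None,fx=4,fy=4,interpolation=cv2.INTER_CUBIC)[:, :400];B=cv2.resize(b[160:260,190:290],None,fx=4,fy=4,interpolation=cv2.INTER_CUBIC)
cv2.imwrite('pics/c4.png',np.hstack([A,B]))
E
```

```text
time_s: 15.05
ee_pos: [435.5, 84.6, 135.8]
ee_rot: [-179.8, 0.0, 91.2]
force: [1.2, -0.2, 0.6]
gripper_width: 36.1
gripper_force: 0.0
time_s: 16.05
ee_pos: [515.4, -140.3, 135.7]
ee_rot: [-179.9, -0.0, 89.2]
force: [0.4, -0.5, -0.4]
gripper_width: 36.5
gripper_force: 0.0
```

View pics/c4.png

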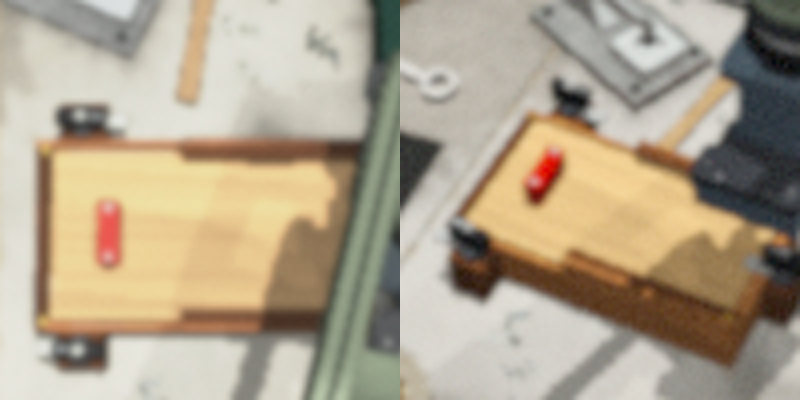

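Knobs a (85,120) and b (75,352) are both open, with their bars parallel to the case sides. Knob c is next.

```bash
python3 -m crank '[{"dx":0,"dy":0,"dz":-0.03,"yaw":0},{"dx":0,"dy":0,"dz":-0.03,"yaw":0},{"dx":0,"dy":0,"dz":-0.03,"yaw":0},{"dx":0,"dy":0,"dz":-0.01,"yaw":0},{"dx":0,"dy":0,"dz":0,"yaw":0}]'
python3 -m crank '[{"dx":0,"dy":0,"dz":0,"yaw":0},{"dx":0,"dy":0,"dz":0,"yaw":0},{"dx":0,"dy":0,"dz":0,"yaw":0},{"dx":0,"dy":0,"dz":0,"yaw":0}]' 0 20
python3 -m crank '[{"dx":0,"dy":0,"dz":0,"yaw":1},{"dx":0,"dy":0,"dz":0,"yaw":1},{"dx":0,"dy":0,"dz":0,"yaw":1},{"dx":0,"dy":0,"dz":0,"yaw":1},{"dx":0,"dy":0,"dz":0,"yaw":1},{"dx":0,"dy":0,"dz":0,"yaw":1},{"dx":0,"dy":0,"dz":0,"yaw":1},{"dx":0,"dy":0,"dz":0,"yaw":1},{"dx":0,"dy":0,"dz":0,"yaw":1}]'
python3 -m crank '[{"dx":0,"dy":0,"dz":0,"yaw":1},{"dx":0,"dy":0,"dz":0,"yaw":1},{"dx":0,"dy":0,"dz":0,"yaw":1},{"dx":0,"dy":0,"dz":0,"yaw":1},{"dx":0,"dy":0,"dz":0,"yaw":1},{"dx":0,"dy":0,"dz":0,"yaw":1},{"dx":0,"dy":0,"dz":0,"yaw":1},{"dx":0,"dy":0,"dz":0,"yaw":1},{"dx":0,"dy":0,"dz":0,"yaw":1},{"dx":0,"dy":0,"dz":0,"yaw":0.5}]'
python3 -c "from h import *;s=telemetry.state();print(s['torque'])"
python3 -m crank '[{"dx":0,"dy":0,"dz":0,"yaw":0},{"dx":0,"dy":0,"dz":0,"yaw":0},{"dx":0,"dy":0,"dz":0,"yaw":0},{"dx":0,"dy":0,"dz":0.04,"yaw":0},{"dx":0,"dy":0,"dz":0.06,"yaw":0}]' 0.4
```

```text
time_s: 16.77
ee_pos: [515.9, -140.3, 56.0]
ee_rot: [-180.0, -0.0, 89.3]
force: [0.3, -0.4, -0.4]
gripper_width: 36.5
gripper_force: 0.0
time_s: 17.27
ee_pos: [517.4, -141.0, 56.9]
ee_rot: [179.8, 0.0, 89.2]
force: [2.5, 1.9, 3.9]
gripper_width: 20.7
gripper_force: 20.0
time_s: 18.4
ee_pos: [518.0, -140.8, 56.9]
ee_rot: [179.8, 0.2, 134.3]
force: [4.4, 3.6, 2.2]
gripper_width: 20.5
gripper_force: 20.0
time_s: 19.65
ee_pos: [517.9, -140.2, 56.9]
ee_rot: [179.9, 0.2, -178.3]
force: [3.0, 4.1, 3.9]
gripper_width: 20.4
gripper_force: 20.0
[ 0.74330432 -0.29265756 -0.24952361]
time_s: 20.27
ee_pos: [514.6, -140.7, 135.3]
ee_rot: [179.9, -0.3, -178.3]
force: [-0.0, 0.1, 1.2]
gripper_width: 36.1
gripper_force: 0.0
```

```bash
python3 -m crank '[{"dx":0.001,"dy":0.0428,"dz":0,"yaw":-0.5},{"dx":0.001,"dy":0.0428,"dz":0,"yaw":0},{"dx":0.001,"dy":0.0428,"dz":0,"yaw":0},{"dx":0.001,"dy":0.0428,"dz":0,"yaw":0},{"dx":0,"dy":0.0428,"dz":0,"yaw":0},{"dx":0,"dy":0.0428,"dz":0,"yaw":0},{"dx":0,"dy":0,"dz":0,"yaw":0},{"dx":0,"dy":0,"dz":0,"yaw":0}]'
python3 -m crank '[{"dx":0,"dy":0,"dz":-0.03,"yaw":0},{"dx":0,"dy":0,"dz":-0.03,"yaw":0},{"dx":0,"dy":0,"dz":-0.03,"yaw":0},{"dx":0,"dy":0,"dz":-0.01,"yaw":0},{"dx":0,"dy":0,"dz":-0.002,"yaw":0},{"dx":0,"dy":0,"dz":0,"yaw":0}]'
python3 -m crank '[{"dx":0,"dy":0,"dz":0,"yaw":0},{"dx":0,"dy":0,"dz":0,"yaw":0},{"dx":0,"dy":0,"dz":0,"yaw":0},{"dx":0,"dy":0,"dz":0,"yaw":0},{"dx":0,"dy":0,"dz":0,"yaw":0}]' 0 45
python3 - <<'E'
from h import *
a=snap('top','t4.png')[:,:,::-1];b=snap('scene','s4.png')[:,:,::-1]
A=cv2.resize(a[140:240,220:320],None,fx=4,fy=4,interpolation=cv2.INTER_CUBIC)[:, :400];B=cv2.resize(b[160:260,200:300],None,fx=4,fy=4,interpolation=cv2.INTER_CUBIC)
cv2.imwrite('pics/c5.png',np.hstack([A,B]))
E
```

```text
time_s: 21.28
ee_pos: [519.0, 64.0, 135.8]
ee_rot: [-180.0, -0.0, 179.2]
force: [0.5, 0.2, 0.1]
gripper_width: 36.5
gripper_force: 0.0
time_s: 22.02
ee_pos: [519.9, 64.3, 55.1]
ee_rot: [180.0, 0.1, 179.2]
force: [0.2, 0.4, 0.3]
gripper_width: 36.8
gripper_force: 0.0
time_s: 22.65
ee_pos: [519.5, 64.7, 54.8]
ee_rot: [180.0, 0.0, 179.2]
force: [-0.9, -0.2, 5.3]
gripper_width: 15.4
gripper_force: 45.0
```

View pics/c5.png

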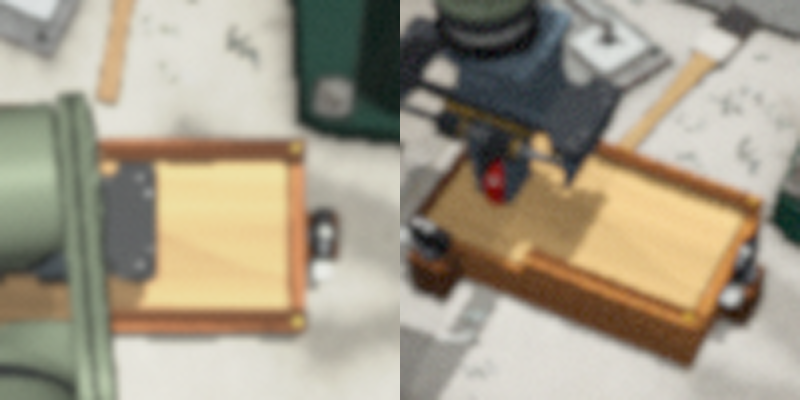

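Knob c is open, its bar across the end at (322,240), and the fingers hold the red pull. Now lift about 7.5 mm.

```bash
python3 -m crank '[{"dx":0,"dy":0,"dz":0.0035,"yaw":0},{"dx":0,"dy":0,"dz":0.003,"yaw":0},{"dx":0,"dy":0,"dz":0.003,"yaw":0},{"dx":0,"dy":0,"dz":0,"yaw":0},{"dx":0,"dy":0,"dz":0,"yaw":0},{"dx":0,"dy":0,"dz":0,"yaw":0}]'
python3 -c "from h import *;s=telemetry.state();print(s['torque'])"
```

```text
time_s: 23.5
ee_pos: [519.2, 64.5, 61.9]
ee_rot: [180.0, -0.0, 179.2]
force: [0.0, 0.0, -2.0]
gripper_width: 16.1
gripper_force: 45.0
[0.11350679 0.00575113 0.04267492]
```

```bash
python3 -m crank '[{"dx":0.0001,"dy":0.01,"dz":0,"yaw":0},{"dx":0.0002,"dy":0.02,"dz":0,"yaw":0},{"dx":0.0002,"dy":0.02,"dz":0,"yaw":0},{"dx":0.0002,"dy":0.02,"dz":0,"yaw":0}]'
python3 -m crank '[{"dx":0.0002,"dy":0.02,"dz":0,"yaw":0},{"dx":0.0002,"dy":0.02,"dz":0,"yaw":0},{"dx":0.0002,"dy":0.02,"dz":0,"yaw":0},{"dx":0.0002,"dy":0.02,"dz":0,"yaw":0},{"dx":0.0002,"dy":0.02,"dz":0,"yaw":0},{"dx":0.0002,"dy":0.02,"dz":0,"yaw":0}]'
python3 -m crank '[{"dx":0.0002,"dy":0.02,"dz":0,"yaw":0},{"dx":0.0002,"dy":0.02,"dz":0,"yaw":0},{"dx":0.0002,"dy":0.02,"dz":0,"yaw":0},{"dx":0.0002,"dy":0.02,"dz":0.0,"yaw":0},{"dx":0.0002,"dy":0.02,"dz":0,"yaw":0},{"dx":0,"dy":0.02,"dz":0.01,"yaw":0},{"dx":0,"dy":0.02,"dz":0.02,"yaw":0},{"dx":0,"dy":0,"dz":0,"yaw":0}]'
```

```text
time_s: 24.0
ee_pos: [519.8, 122.1, 62.0]
ee_rot: [180.0, 0.0, 179.3]
force: [1.0, -0.2, -2.3]
gripper_width: 15.4
gripper_force: 45.0
time_s: 24.75
ee_pos: [520.8, 217.6, 62.0]
ee_rot: [180.0, -0.0, 179.2]
force: [-1.0, -0.5, -1.6]
gripper_width: 15.6
gripper_force: 45.0
time_s: 25.75
ee_pos: [522.7, 330.4, 87.6]
ee_rot: [179.9, 0.2, 179.3]
force: [-0.3, 0.0, -0.6]
gripper_width: 16.0
gripper_force: 45.0
```

```bash
python3 -m crank '[{"dx":-0.028,"dy":0.021,"dz":0,"yaw":0},{"dx":-0.028,"dy":0.021,"dz":0,"yaw":0},{"dx":-0.027,"dy":0.022,"dz":0,"yaw":0},{"dx":0,"dy":0,"dz":-0.025,"yaw":0},{"dx":0,"dy":0,"dz":-0.025,"yaw":0},{"dx":0,"dy":0,"dz":0,"yaw":0},{"dx":0,"dy":0,"dz":0,"yaw":0}]'
python3 - <<'E'
from h import *
a=snap('top','t5.png')[:,:,::-1];b=snap('scene','s5.png')[:,:,::-1]
print(telemetry.state()['torque'])
cv2.imwrite('pics/c6.png',np.hstack([cv2.resize(a[130:290,80:310],(460,320)),b[120:280,90:310].repeat(2,0).repeat(2,1)[:, :340]]))
E
```

```text
time_s: 26.62
ee_pos: [455.6, 379.6, 46.4]
ee_rot: [180.0, 0.0, 179.2]
force: [-0.2, -0.7, -1.1]
gripper_width: 15.7
gripper_force: 45.0
[0.10116129 0.03967164 0.02209301]
```

View pics/c6.png

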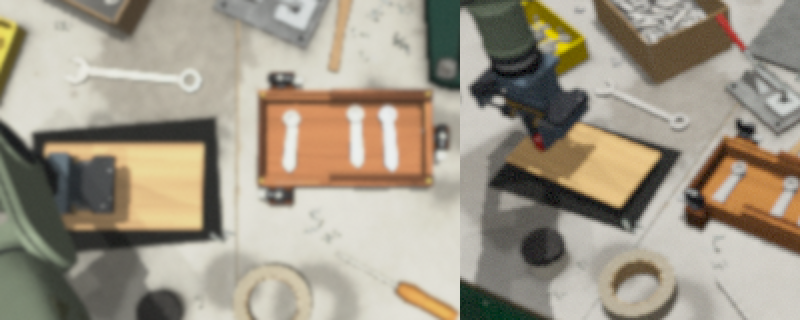

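The lid is held level over the mat at (125,185). The case holds three castings, at (290,140), (357,137) and (388,138) in the left crop. Setting the lid down.

```bash
python3 -m crank '[{"dx":0,"dy":0,"dz":-0.012,"yaw":0},{"dx":0,"dy":0,"dz":-0.012,"yaw":0},{"dx":0,"dy":0,"dz":-0.008,"yaw":0},{"dx":0,"dy":0,"dz":0,"yaw":0},{"dx":0,"dy":0,"dz":0,"yaw":0}]'
python3 - <<'E'
from h import *
a=cv2.imread('pics/t5.png');h=cv2.cvtColor(a,cv2.COLOR_BGR2HSV)
m=((h[:,:,1]<60)&(h[:,:,2]>140)).astype(np.uint8)*255
roi=np.zeros_like(m);roi[179:222,215:293]=m[179:222,215:293]
for c in cv2.findContours(roi,cv2.RETR_EXTERNAL,cv2.CHAIN_APPROX_NONE)[0]:
    if cv2.contourArea(c)>40:
        w=px2w('top',c[:,0,:],21)[:,:2].astype(np.float32); print(cv2.minAreaRect(w))
g=((h[:,:,0]>5)&(h[:,:,0]<28)&(h[:,:,1]>60));
b=cv2.imread('pics/s5.png')
E
```

```text
time_s: 27.35
ee_pos: [455.1, 379.7, 20.1]
ee_rot: [-180.0, -0.0, 179.2]
force: [-1.0, -0.9, -1.8]
gripper_width: 15.8
gripper_force: 45.0
((516.5255737304688, 73.03141021728516), (20.674734115600586, 86.65909576416016), 87.17156982421875)
((519.0689697265625, -66.73910522460938), (95.55867004394531, 23.787281036376953), 1.9656660556793213)
((522.604248046875, -18.9656982421875), (23.07340431213379, 89.41974639892578), 89.20091247558594)
```

```bash
python3 -m crank '[{"dx":0,"dy":0,"dz":-0.001,"yaw":0},{"dx":0,"dy":0,"dz":0,"yaw":0}]'
python3 -m crank '[{"dx":0,"dy":0,"dz":0,"yaw":0},{"dx":0,"dy":0,"dz":0,"yaw":0},{"dx":0,"dy":0,"dz":0,"yaw":0},{"dx":0,"dy":0,"dz":0.02,"yaw":0},{"dx":0,"dy":0,"dz":0.06,"yaw":0},{"dx":0,"dy":0,"dz":0.06,"yaw":0}]' 0.4
python3 -m crank '[{"dx":0.011,"dy":-0.055,"dz":0,"yaw":-0.4},{"dx":0.011,"dy":-0.055,"dz":0,"yaw":0},{"dx":0.011,"dy":-0.055,"dz":0,"yaw":0},{"dx":0.011,"dy":-0.055,"dz":0,"yaw":0},{"dx":0.011,"dy":-0.055,"dz":0,"yaw":0},{"dx":0.011,"dy":-0.055,"dz":0,"yaw":0},{"dx":0.011,"dy":-0.053,"dz":0,"yaw":0},{"dx":0,"dy":0,"dz":0,"yaw":0},{"dx":0,"dy":0,"dz":0,"yaw":0}]'
python3 - <<'E'
from h import *
a=snap('top','t6.png')[:,:,::-1]
h=cv2.cvtColor(np.ascontiguousarray(a),cv2.COLOR_BGR2HSV)
m=((h[:,:,0]>10)&(h[:,:,0]<28)&(h[:,:,1]>60)&(h[:,:,2]>150)).astype(np.uint8)*255
roi=np.zeros_like(m);roi[180:265,90:200]=m[180:265,90:200]
c=max(cv2.findContours(roi,cv2.RETR_EXTERNAL,cv2.CHAIN_APPROX_NONE)[0],key=cv2.contourArea)
print('lid',cv2.minAreaRect(px2w('top',c[:,0,:],8)[:,:2].astype(np.float32)))
cv2.imwrite('pics/c7.png',cv2.resize(a[150:290,80:420],(748,308)))
E
```

```text
time_s: 27.6
ee_pos: [455.2, 379.8, 19.8]
ee_rot: [180.0, 0.0, 179.2]
force: [-0.9, -0.9, 1.7]
gripper_width: 15.9
gripper_force: 45.0
time_s: 28.35
ee_pos: [455.3, 379.7, 133.7]
ee_rot: [180.0, 0.0, 179.2]
force: [0.7, 1.4, -0.3]
gripper_width: 36.2
gripper_force: 0.0
time_s: 29.48
ee_pos: [516.9, 73.7, 132.3]
ee_rot: [180.0, 0.0, 177.2]
force: [0.5, 1.2, 0.4]
gripper_width: 36.4
gripper_force: 0.0
lid ((454.4134521484375, 321.5937805175781), (202.67208862304688, 120.83580780029297), 89.25702667236328)
```

View pics/c7.png

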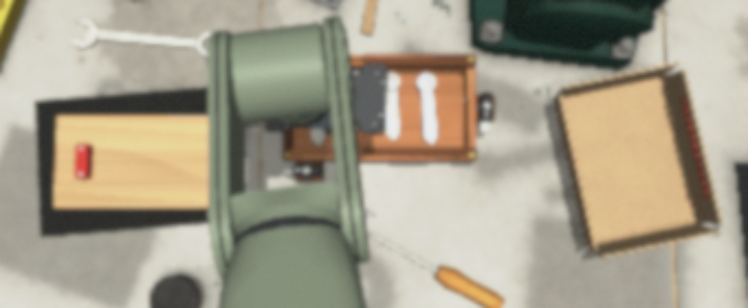

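The lid lies flat on the mat with its handle up at (83,162), and the carton is empty at (640,160). Now picking casting 1.

```bash
python3 -m crank '[{"dx":0,"dy":0,"dz":-0.04,"yaw":0},{"dx":0,"dy":0,"dz":-0.04,"yaw":0},{"dx":0,"dy":0,"dz":-0.03,"yaw":0},{"dx":0,"dy":0,"dz":-0.02,"yaw":0},{"dx":0,"dy":0,"dz":-0.014,"yaw":0},{"dx":0,"dy":0,"dz":0,"yaw":0},{"dx":0,"dy":0,"dz":0,"yaw":0}]'
python3 -m crank '[{"dx":0,"dy":0,"dz":0,"yaw":0},{"dx":0,"dy":0,"dz":0,"yaw":0},{"dx":0,"dy":0,"dz":0,"yaw":0},{"dx":0,"dy":0,"dz":0,"yaw":0}]' 0 30
python3 -m crank '[{"dx":0,"dy":0,"dz":0.02,"yaw":0},{"dx":0,"dy":0,"dz":0.05,"yaw":0},{"dx":0,"dy":0,"dz":0.05,"yaw":0},{"dx":0,"dy":0,"dz":0.05,"yaw":0},{"dx":0,"dy":0,"dz":0,"yaw":0}]'
```

```text
time_s: 30.4
ee_pos: [517.3, 73.7, 17.0]
ee_rot: [180.0, 0.1, 177.3]
force: [-0.1, 0.5, -0.3]
gripper_width: 36.4
gripper_force: 0.0
time_s: 30.9
ee_pos: [517.2, 73.4, 16.9]
ee_rot: [180.0, 0.1, 177.2]
force: [-0.8, 0.1, 5.4]
gripper_width: 21.5
gripper_force: 30.0
time_s: 31.52
ee_pos: [518.7, 73.5, 155.2]
ee_rot: [179.9, 0.4, 177.2]
force: [0.1, 0.3, 0.0]
gripper_width: 21.6
gripper_force: 29.9
```

Run:
```python
from h import *
a=cv2.imread('pics/t6.png');h=cv2.cvtColor(a,cv2.COLOR_BGR2HSV)
# carton floor: pale tan
m=((h[:,:,0]>8)&(h[:,:,0]<28)&(h[:,:,1]>60)&(h[:,:,2]>185)).astype(np.uint8)*255
roi=np.zeros_like(m);roi[175:275,328:415]=m[175:275,328:415]
c=max(cv2.findContours(roi,cv2.RETR_EXTERNAL,cv2.CHAIN_APPROX_NONE)[0],key=cv2.contourArea)
print('floor',cv2.minAreaRect(px2w('top',c[:,0,:],3)[:,:2].astype(np.float32)))
```

```text
floor ((447.7295227050781, -329.2269592285156), (192.41043090820312, 133.5049591064453), 11.315801620483398)
```

```bash
python3 -m crank '[{"dx":-0.0089,"dy":-0.0523,"dz":0,"yaw":0},{"dx":-0.0089,"dy":-0.0523,"dz":0,"yaw":0},{"dx":-0.0089,"dy":-0.0523,"dz":0,"yaw":0},{"dx":-0.0089,"dy":-0.0523,"dz":0,"yaw":0},{"dx":-0.0089,"dy":-0.0523,"dz":0,"yaw":0},{"dx":-0.0089,"dy":-0.0523,"dz":0,"yaw":0},{"dx":-0.0089,"dy":-0.0523,"dz":0,"yaw":0},{"dx":-0.0089,"dy":-0.0523,"dz":0,"yaw":0},{"dx":-0.0089,"dy":-0.0523,"dz":0,"yaw":0},{"dx":-0.0089,"dy":-0.0523,"dz":0,"yaw":0}]'
python3 - <<'E'
from h import *
a=snap('top','t7.png')[:,:,::-1];b=snap('scene','s7.png')[:,:,::-1]
cv2.imwrite('pics/c8.png',np.hstack([cv2.resize(a[150:290,310:450],(392,392)),cv2.resize(b[200:340,260:400],(392,392))]))
E
```

```text
time_s: 32.78
ee_pos: [444.4, -345.9, 150.4]
ee_rot: [179.9, -0.2, 177.2]
force: [1.0, 0.4, -0.7]
gripper_width: 21.9
gripper_force: 29.9
```

View pics/c8.png

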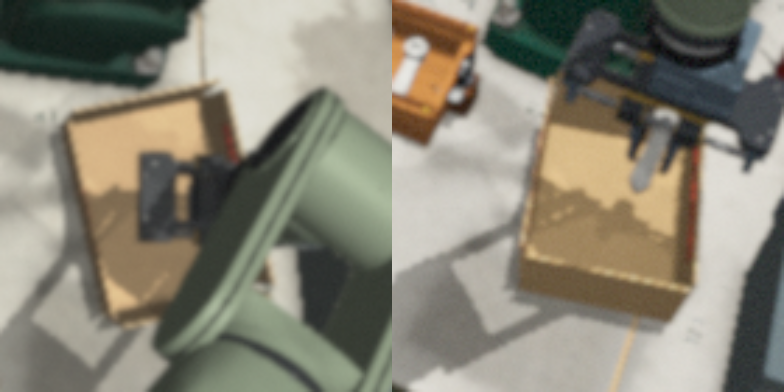

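The casting is held over the carton, whose rim corners are at crop (68,125), (225,88) and (115,325). I'll check the rim centre, then release.

```bash
python3 -c "
from h import *
print(px2w('top',[[334.3,194.6],[390.4,181.4],[351,266],[370.7,223.8]],88).round(1))"
python3 -m crank '[{"dx":0,"dy":0.01,"dz":-0.04,"yaw":0},{"dx":0,"dy":0,"dz":-0.04,"yaw":0},{"dx":0,"dy":0,"dz":0,"yaw":0}]'
```

```text
[[ 522.1 -229.9   88. ]
 [ 556.3 -384.6   88. ]
 [ 329.5 -268.4   88. ]
 [ 441.4 -325.9   88. ]]
time_s: 33.25
ee_pos: [443.4, -334.7, 85.1]
ee_rot: [179.7, -0.4, 177.2]
force: [-0.2, 0.6, 0.0]
gripper_width: 21.7
gripper_force: 29.9
```

```bash
python3 -m crank '[{"dx":0,"dy":-0.008,"dz":-0.03,"yaw":0},{"dx":0,"dy":0,"dz":-0.03,"yaw":0},{"dx":0,"dy":0,"dz":0,"yaw":0},{"dx":0,"dy":0,"dz":0,"yaw":0}]'
python3 -m crank '[{"dx":0,"dy":0,"dz":0,"yaw":0},{"dx":0,"dy":0,"dz":0,"yaw":0},{"dx":0,"dy":0,"dz":0,"yaw":0},{"dx":0,"dy":0,"dz":0.04,"yaw":0},{"dx":0,"dy":0,"dz":0.06,"yaw":0},{"dx":0,"dy":0,"dz":0.04,"yaw":0}]' 0.4
python3 -m crank '[{"dx":0.0097,"dy":0.0405,"dz":0,"yaw":0.4},{"dx":0.0097,"dy":0.0405,"dz":0,"yaw":0},{"dx":0.0097,"dy":0.0405,"dz":0,"yaw":0},{"dx":0.0097,"dy":0.0405,"dz":0,"yaw":0},{"dx":0.0097,"dy":0.0405,"dz":0,"yaw":0},{"dx":0.0097,"dy":0.0405,"dz":0,"yaw":0},{"dx":0.0097,"dy":0.0405,"dz":0,"yaw":0},{"dx":0.0097,"dy":0.0405,"dz":0,"yaw":0},{"dx":0.0097,"dy":0.0405,"dz":0,"yaw":0},{"dx":0.0097,"dy":0.0405,"dz":0,"yaw":0}]'
python3 -m crank '[{"dx":0,"dy":0,"dz":0,"yaw":0},{"dx":0,"dy":0,"dz":0,"yaw":0}]'
```

```text
time_s: 33.75
ee_pos: [446.4, -343.8, 41.6]
ee_rot: [-179.9, 0.1, 177.2]
force: [0.4, 0.3, -0.5]
gripper_width: 22.0
gripper_force: 29.9
time_s: 34.5
ee_pos: [446.1, -343.9, 154.6]
ee_rot: [-179.9, 0.1, 177.2]
force: [0.3, 0.2, -0.4]
gripper_width: 36.2
gripper_force: 0.0
time_s: 35.75
ee_pos: [523.4, -18.4, 152.6]
ee_rot: [180.0, 0.0, 179.2]
force: [0.4, -0.0, 0.4]
gripper_width: 36.4
gripper_force: 0.0
time_s: 36.0
ee_pos: [523.0, -19.9, 152.4]
ee_rot: [-180.0, -0.0, 179.2]
force: [-0.1, 0.3, -0.4]
gripper_width: 36.3
gripper_force: 0.0
```

```bash
python3 -m crank '[{"dx":0,"dy":0,"dz":-0.05,"yaw":0},{"dx":0,"dy":0,"dz":-0.05,"yaw":0},{"dx":0,"dy":0,"dz":-0.04,"yaw":0},{"dx":0,"dy":0,"dz":-0.02,"yaw":0},{"dx":0,"dy":0,"dz":-0.0095,"yaw":0},{"dx":0,"dy":0,"dz":0,"yaw":0},{"dx":0,"dy":0,"dz":0,"yaw":0}]'
python3 -m crank '[{"dx":0,"dy":0,"dz":0,"yaw":0},{"dx":0,"dy":0,"dz":0,"yaw":0},{"dx":0,"dy":0,"dz":0,"yaw":0},{"dx":0,"dy":0,"dz":0,"yaw":0}]' 0 30
python3 -m crank '[{"dx":0,"dy":0,"dz":0.02,"yaw":0},{"dx":0,"dy":0,"dz":0.05,"yaw":0},{"dx":0,"dy":0,"dz":0.05,"yaw":0},{"dx":0,"dy":0,"dz":0.05,"yaw":0},{"dx":0,"dy":0,"dz":0,"yaw":0}]'
python3 -m crank '[{"dx":-0.0098,"dy":-0.0358,"dz":0,"yaw":0},{"dx":-0.0098,"dy":-0.0358,"dz":0,"yaw":0},{"dx":-0.0098,"dy":-0.0358,"dz":0,"yaw":0},{"dx":-0.0098,"dy":-0.0358,"dz":0,"yaw":0},{"dx":-0.0098,"dy":-0.0358,"dz":0,"yaw":0},{"dx":-0.0098,"dy":-0.0358,"dz":0,"yaw":0},{"dx":-0.0098,"dy":-0.0358,"dz":0,"yaw":0},{"dx":-0.0098,"dy":-0.0358,"dz":0,"yaw":0},{"dx":-0.0098,"dy":-0.0358,"dz":0,"yaw":0},{"dx":-0.0098,"dy":-0.0358,"dz":0,"yaw":0}]'
python3 - <<'E'
from h import *
a=snap('top','t8.png')[:,:,::-1];b=snap('scene','s8.png')[:,:,::-1]
cv2.imwrite('pics/c9.png',np.hstack([cv2.resize(a[150:290,310:450],(392,392)),cv2.resize(b[200:340,260:400],(392,392))]))
E
```

```text
time_s: 36.88
ee_pos: [523.8, -19.8, 17.6]
ee_rot: [-180.0, 0.1, 179.2]
force: [0.4, -0.2, 0.8]
gripper_width: 36.1
gripper_force: 0.0
time_s: 37.38
ee_pos: [523.6, -19.5, 17.3]
ee_rot: [-180.0, 0.1, 179.2]
force: [-0.8, -1.1, 5.6]
gripper_width: 21.7
gripper_force: 29.8
time_s: 38.0
ee_pos: [525.1, -19.4, 155.5]
ee_rot: [-180.0, 0.4, 179.2]
force: [-0.2, -0.2, 0.2]
gripper_width: 22.2
gripper_force: 29.8
time_s: 39.25
ee_pos: [443.7, -306.1, 150.9]
ee_rot: [179.9, -0.2, 179.2]
force: [-0.5, -0.4, -0.4]
gripper_width: 21.8
gripper_force: 29.8
```

View pics/c9.png

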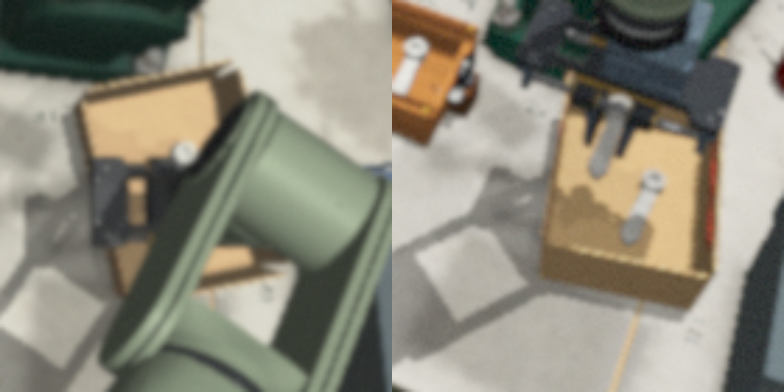

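The carton has been knocked about 22 mm in +x and 12 mm in -y: its left rim corner is now at (80,102). Casting 1 lies inside it at (645,205) in the right crop. I'll correct for the shift and drop casting 2.

```bash
python3 -m crank '[{"dx":0.015,"dy":-0.006,"dz":-0.04,"yaw":0},{"dx":0.01,"dy":0,"dz":-0.04,"yaw":0},{"dx":0,"dy":0,"dz":-0.03,"yaw":0},{"dx":0,"dy":0,"dz":-0.03,"yaw":0},{"dx":0,"dy":0,"dz":0,"yaw":0},{"dx":0,"dy":0,"dz":0,"yaw":0}]'
python3 -m crank '[{"dx":0,"dy":0,"dz":0,"yaw":0},{"dx":0,"dy":0,"dz":0,"yaw":0},{"dx":0,"dy":0,"dz":0,"yaw":0},{"dx":0,"dy":0,"dz":0.04,"yaw":0},{"dx":0,"dy":0,"dz":0.06,"yaw":0},{"dx":0,"dy":0,"dz":0.04,"yaw":0}]' 0.4
python3 -m crank '[{"dx":0.0086,"dy":0.0385,"dz":0,"yaw":0.5},{"dx":0.0086,"dy":0.0385,"dz":0,"yaw":0},{"dx":0.0086,"dy":0.0385,"dz":0,"yaw":0},{"dx":0.0086,"dy":0.0385,"dz":0,"yaw":0},{"dx":0.0086,"dy":0.0385,"dz":0,"yaw":0},{"dx":0.0086,"dy":0.0385,"dz":0,"yaw":0},{"dx":0.0086,"dy":0.0385,"dz":0,"yaw":0},{"dx":0.0086,"dy":0.0385,"dz":0,"yaw":0},{"dx":0,"dy":0,"dz":0,"yaw":0},{"dx":0,"dy":0,"dz":0,"yaw":0}]'
```

```text
time_s: 40.1
ee_pos: [465.1, -310.3, 41.0]
ee_rot: [180.0, 0.0, 179.2]
force: [0.9, 0.4, -0.2]
gripper_width: 21.7
gripper_force: 29.8
time_s: 40.85
ee_pos: [465.3, -311.1, 155.1]
ee_rot: [-179.9, 0.1, 179.2]
force: [1.0, 0.1, 0.1]
gripper_width: 36.5
gripper_force: 0.0
time_s: 42.1
ee_pos: [519.7, -64.7, 152.9]
ee_rot: [-180.0, -0.0, -178.3]
force: [0.2, 0.9, 0.4]
gripper_width: 36.3
gripper_force: 0.0
```

```bash
python3 -m crank '[{"dx":0,"dy":-0.002,"dz":-0.05,"yaw":0},{"dx":0,"dy":0,"dz":-0.05,"yaw":0},{"dx":0,"dy":0,"dz":-0.04,"yaw":0},{"dx":0,"dy":0,"dz":-0.02,"yaw":0},{"dx":0,"dy":0,"dz":-0.01,"yaw":0},{"dx":0,"dy":0,"dz":0,"yaw":0},{"dx":0,"dy":0,"dz":0,"yaw":0}]'
python3 -m crank '[{"dx":0,"dy":0,"dz":0,"yaw":0},{"dx":0,"dy":0,"dz":0,"yaw":0},{"dx":0,"dy":0,"dz":0,"yaw":0},{"dx":0,"dy":0,"dz":0,"yaw":0}]' 0 30
python3 -m crank '[{"dx":0,"dy":0,"dz":0.02,"yaw":0},{"dx":0,"dy":0,"dz":0.05,"yaw":0},{"dx":0,"dy":0,"dz":0.05,"yaw":0},{"dx":0,"dy":0,"dz":0.05,"yaw":0},{"dx":0,"dy":0,"dz":0,"yaw":0}]'
python3 -m crank '[{"dx":-0.0086,"dy":-0.042,"dz":0,"yaw":0},{"dx":-0.0086,"dy":-0.042,"dz":0,"yaw":0},{"dx":-0.0086,"dy":-0.042,"dz":0,"yaw":0},{"dx":-0.0086,"dy":-0.042,"dz":0,"yaw":0},{"dx":-0.0086,"dy":-0.042,"dz":0,"yaw":0},{"dx":-0.0086,"dy":-0.042,"dz":0,"yaw":0},{"dx":-0.0086,"dy":-0.042,"dz":0,"yaw":0},{"dx":-0.0086,"dy":-0.042,"dz":0,"yaw":0},{"dx":0,"dy":0,"dz":0,"yaw":0}]'
python3 - <<'E'
from h import *
a=snap('top','t9.png')[:,:,::-1];b=snap('scene','s9.png')[:,:,::-1]
cv2.imwrite('pics/c10.png',np.hstack([cv2.resize(a[150:290,310:450],(392,392)),cv2.resize(b[200:340,260:400],(392,392))]))
E
```

```text
time_s: 42.98
ee_pos: [520.5, -66.2, 17.6]
ee_rot: [-180.0, 0.1, -178.3]
force: [0.5, 0.5, -1.0]
gripper_width: 36.3
gripper_force: 0.0
time_s: 43.48
ee_pos: [520.3, -66.0, 17.4]
ee_rot: [-180.0, 0.1, -178.3]
force: [-1.5, -2.1, 5.8]
gripper_width: 22.9
gripper_force: 29.8
time_s: 44.1
ee_pos: [521.7, -66.0, 155.5]
ee_rot: [-180.0, 0.4, -178.3]
force: [0.0, 0.1, -1.4]
gripper_width: 23.0
gripper_force: 29.7
time_s: 45.22
ee_pos: [463.6, -335.9, 150.8]
ee_rot: [179.9, -0.1, -178.4]
force: [-0.8, 0.3, -0.2]
gripper_width: 22.9
gripper_force: 29.7
```

View pics/c10.png

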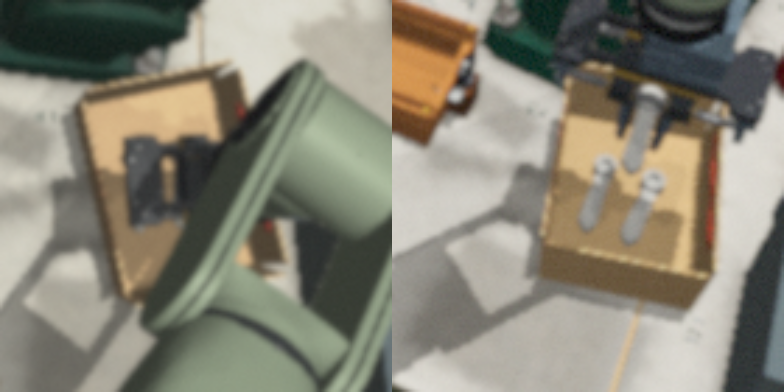

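Two castings lie in the carton at (597,190) and (643,208), and the third is held above them. Dropping it just above them, then retracting.

```bash
python3 -m crank '[{"dx":0,"dy":0,"dz":-0.04,"yaw":0},{"dx":0,"dy":0,"dz":-0.04,"yaw":0},{"dx":0,"dy":0,"dz":-0.03,"yaw":0},{"dx":0,"dy":0,"dz":-0.02,"yaw":0},{"dx":0,"dy":0,"dz":0,"yaw":0},{"dx":0,"dy":0,"dz":0,"yaw":0}]'
python3 -m crank '[{"dx":0,"dy":0,"dz":0,"yaw":0},{"dx":0,"dy":0,"dz":0,"yaw":0},{"dx":0,"dy":0,"dz":0,"yaw":0},{"dx":0,"dy":0,"dz":0.04,"yaw":0},{"dx":0,"dy":0,"dz":0.06,"yaw":0},{"dx":0,"dy":0,"dz":0.06,"yaw":0}]' 0.4
python3 -m crank '[{"dx":-0.02,"dy":0.06,"dz":0.03,"yaw":0},{"dx":-0.02,"dy":0.06,"dz":0.03,"yaw":0},{"dx":-0.02,"dy":0.06,"dz":0,"yaw":0},{"dx":-0.02,"dy":0.06,"dz":0,"yaw":0},{"dx":-0.02,"dy":0.06,"dz":0,"yaw":0},{"dx":0,"dy":0.03,"dz":0,"yaw":0},{"dx":0,"dy":0.02,"dz":0,"yaw":0},{"dx":0,"dy":0,"dz":0,"yaw":0}]'
python3 - <<'E'
from h import *
a=snap('top','t10.png')[:,:,::-1];b=snap('scene','s10.png')[:,:,::-1]
cv2.imwrite('pics/c11.png',np.hstack([a[90:290,80:420],b[120:320,80:400]]))
E
```

```text
time_s: 46.08
ee_pos: [465.5, -334.8, 49.6]
ee_rot: [-180.0, 0.1, -178.3]
force: [-0.3, -0.2, -0.4]
gripper_width: 23.2
gripper_force: 29.7
time_s: 46.82
ee_pos: [464.6, -334.6, 178.1]
ee_rot: [180.0, -0.0, -178.3]
force: [1.3, -0.0, 0.5]
gripper_width: 36.8
gripper_force: 0.0
time_s: 47.82
ee_pos: [384.7, -54.1, 225.0]
ee_rot: [-180.0, 0.0, -178.2]
force: [-0.5, -0.1, 0.6]
gripper_width: 36.4
gripper_force: 0.0
```

View pics/c11.png

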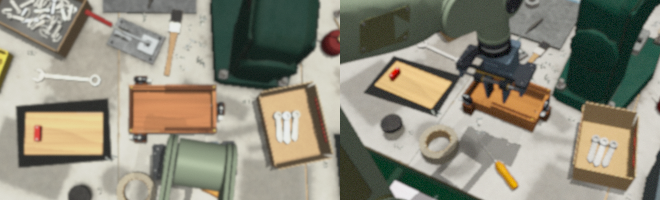

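The case is empty, all three castings lie in the upright carton at (287,127), the lid is on the mat with its handle up at (38,132), and the knobs are open. The brush and spanner are where they started. Handing in.

```bash
python3 -c "
from workcell import ticket
print(ticket.job_done())"
```

```text
the job is handed in; nothing more can be done
None
```

I handed the job in at about 48 s. The last pictures showed all three latch knobs open, the lid flat and handle up in the middle of the mat, all three castings in the upright carton, and the brush and spanner untouched; the hand-in gave no verdict.

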